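# Click the spice carousel round to the squat jar

## Robot

A 6-joint arm with a two-finger parallel gripper is mounted at the origin on the work surface. World frame = base frame: x ahead of the robot, y to its left, z up, the work surface at z = 0. Lengths are in mm, angles in rad, forces in N, time in s.
With the tool pointing down it reaches from about 350 to 925 mm from the base axis. Payload 6.4 kg.
Tool frame: the origin (TCP) lies midway between the tips of the shut fingers; the grasp point (between the pads) lies 19 mm behind it; x points along the fingers, y is the direction in which the jaws open and shut, and the axes are right-handed (so a half turn about x gives the same grasp; the last joint's range is limited). The gripper opens to 85 mm and grips with 20 to 120 N. Pads are 22 mm wide; open, the fingers measure 114 mm over their backs; the gripper's body (76 mm by 85 mm) begins 54 mm behind the grasp point. The pads swing forward as they close: fully open they stand 13 mm farther back than shut.
Start: joints at [-1.377, 0.245, 1.558, -0, 1.339, -0.174], TCP at [233.722, -606.538, 231.29] pointing down, gripper open.
Joint ranges: [-3.13, 3.13], [-1.02, 2.26], [0.13, 2.54], [-0.95, 4.09], [0.21, 2.88], [-2.74, 2.74]. Speed limits (rad/s): [2.57, 2.57, 3.14, 3.14, 3.14, 3.14].

## Interface

Orientations are given as a 3x3 rotation matrix whose columns are the frame's x, y, z axes.
In Python, from workcell import * gives the robot as it stands.
- The arm moves only by the tool carry_out, never from a script. Its argument "commands" is a list that holds one entry, the list of rows, each a list of 7 numbers: the shift along the tool's x, y, z in mm, then the turn, a rotation vector about the tool's x, y, z in degrees, then the opening in per cent of the stroke, from 0 (shut) to 100 (fully open). In form: [[[tx, ty, tz, ax, ay, az, gripper], ...]]. A call has 1 to 20 rows; each row is the pose to reach, as a shift and turn from the pose commanded when the call began, along the tool's axes at that moment; what a row does not reach only later rows make up. A row lasts 1/12 s, in which the tool goes at most 41.7 mm and 7.16 degrees, less where a joint would pass 70% of its speed; a pose out of reach is approached as far as the arm can. A call with a gripper value outside its range is refused whole. The fingers move at their own pace and stop on an object; "squeeze" is the grip in N (left out, the last holds). Time passes only in rows, so rows that repeat a pose let the fingers close. It gives the time, the measured TCP pose, the force and the opening at its end, in the units of the state.
- state(): the state, without advancing time (a new reading comes with each control period).
- camera(name): name is "scene" or "top" or "wrist"; returns a dict with "color" (480x640x3 uint8, red, green, blue), "K" (3x3 intrinsics, pixels), "eye" and "orientation" of the camera in the world. Camera axes: x right, y down, z forward; pixel columns grow to the right and rows downward; lengths in mm; the calibration is good to about 2 mm. A picture is of the moment at which its call begins. There is no depth.
- sign_off(): hands the job in, once; it reports no verdict.
The state is a dict: "clock": time; "q": joint angles; "joint_vel": joint speeds; "joint_efforts": joint torques, N m; "ee_pos": TCP position; "eef_rot": TCP orientation; "contact_force": force on the tool from outside, world axes, zero at the start; "moment": the same for the moment, N m; "gripper_width": opening from 0.0 (shut) to 1.0 (fully open).
Only numpy, scipy, OpenCV 4.12 (cv2) and the standard library are available. Lean on these libraries where they do the work, as an engineer would, in place of code of your own. Each camera call takes 0.05 s, during which the arm holds its last target.

## Task

Turn the spice carousel by its big knurled knob, using only fingertip friction on the knob, until the squat jar (the shortest of the three) has come round to the front, in line with the pointed tongue of the base, and the carousel has clicked to rest there; then take the fingers away. Touch only the knob: do not touch, lift or tip the jars, do not push the turning tray, and leave the pinch bowl, tongs and mug where they are.

Things in the scene. Friction and masses are not known exactly. Their poses are not given: they have to be found in the camera images.
- rack: Fixed white plastic base of the spice carousel, 176 mm across; it does not move. Origin: centre of its underside on the cart top, on the vertical turning axis. Its -x axis points along a flat tongue (30 mm wide, 10 mm high) that ends in a point and marks the front. A 36 mm thick spindle rises from the tray to the knob.
- tray (a joint): Turning of tray, jars and knob together about the vertical axis, rad; 0 at the start, positive anticlockwise seen from above, no end stops. Clicks into a detent every pi/3 (60 degrees): let go less than halfway it springs back, past halfway it runs on to the next. Turning it out of a detent takes up to about 0.05 N m, some 1.5 N at the fingertip near the rim.
- knob_top (a point): Centre of the flat top of the grey plastic knob, 165 mm above the cart, on the turning axis. The top is flat out to 42 mm from the axis and does not go down when pressed. Steady pressure (about 8 N) down on the top well off the axis, or sideways on the rim, gives grip enough to turn it.
- front_seat (a point): Fixed point (belongs to the base, does not turn): where the centre of a jar's underside is when its socket stands at the front; 75 mm from the axis towards the tongue, 26 mm above the cart.
- pointer_tip (a point): Point of the base's tongue, 156 mm from the axis, 10 mm above the cart; fixed.
- squat_jar: The jar wanted: low round clear glass jar with a wide flat black plastic lid, 48 mm across, 48 mm high (top 74 mm above the cart). Loose in a socket. Origin: centre of its underside. Starts one socket to either side of the front, or two sockets from it.
- tall_jar: Tall round clear glass jar with a black plastic lid, 46 mm across, 100 mm high (top 126 mm above the cart), loose in another socket. Origin: centre of its underside.
- square_jar: Square clear glass jar 33 x 33 mm with a round black plastic lid, 78 mm high (top 104 mm above the cart), loose in another socket. Origin: centre of its underside.
- pinch_bowl: Bystander: white ceramic pinch bowl, 80 mm across, 35 mm high, standing loose on the cart beside the rack. Origin: centre of its underside.
- tongs: Bystander: steel tongs with black silicone tips, about 210 mm long, 50 mm wide and 20 mm high, lying loose beside the rack along their own x. Origin: underside near the middle.
- mug: Bystander: blue ceramic mug, 82 mm across, 92 mm high, handle at its +y, standing loose behind the rack. Origin: centre of its underside.
- tray_mid (a point): Round white turning tray, 220 mm across, upper face 26 mm above the cart, with six round sockets (57 mm outside, 52 mm inside, wall tops 40 mm above the cart) centred 75 mm from the axis, 60 degrees apart; at the start an empty socket stands exactly at the front. Turns with the knob. This point: on the axis, upper face.
- knob: The knurled knob: 96 mm across over the 36 upright ribs of its rim (too wide to pinch), 30 mm high (135 to 165 mm above the cart). Origin on the turning axis at the centre of its underside. Turns with the tray.
There are look-alikes about, which are no part of the job. Leave any purple look-alike of the squat_jar alone. Leave any purple or red look-alike of the tall_jar alone.

How it is judged (in metres and radians):
On the way:
1. the fingers press on the knob (contact force between the fingers and knob above 0.5 N), for 0.1 s.
At the end, for the whole second after the job is handed in: The squat jar's centre is within 9 mm of the front seat, the carousel is at rest (under 0.05 rad/s), all three jars stand upright (within 0.15 rad) on the floors of their sockets (underside at most 8 mm above the socket floor), and bowl, tongs and mug are within 20 mm of where they began (horizontal distance between squat_jar and front_seat below 0.009 m and velocity of joint tray between -0.05 and 0.05 rad/s and angle between each of squat_jar, tall_jar, square_jar's own z axis and vertical below 0.15 rad and height (world z) of each of squat_jar, tall_jar, square_jar below 0.034 m and distance of each of pinch_bowl, tongs, mug from where it was at the start of the episode below 0.02 m); the robot touches nothing.
It fails at once if a jar is touched by the robot (over 1 N) (contact force between any of the fingers, the arm and squat_jar above 1 N or contact force between any of the fingers, the arm and tall_jar above 1 N or contact force between any of the fingers, the arm and square_jar above 1 N).
It fails at once if the turning tray is pushed by the robot (over 1 N) (contact force between any of the fingers, the arm and tray above 1 N).
It fails at once if a jar is lifted out of its socket or tipped over (height (world z) of any of squat_jar, tall_jar, square_jar above 0.042 m or angle between any of squat_jar, tall_jar, square_jar's own z axis and vertical above 0.5 rad).
It fails at once if bowl, tongs or mug moved more than 20 mm (distance of any of pinch_bowl, tongs, mug from where it was at the start of the episode above 0.02 m).
It also fails if it takes over 48 s, if anything falls off the work surface, if the arm or the gripper's body presses on something with over 40 N, if the wrist force passes 120 N, or if a joint passes its speed limit or range.

## Working session

There is one attempt and no reset: what is moved stays moved. The work goes in short steps, Python scripts to look and compute and a tool call to move; the robot and the scene stay as the last step left them, time stands still between calls to the robot, and variables do not carry over. Pictures are saved under pics/ and viewed, and the job is handed in when it is done.

Besides the shell and the picture viewer there is one more tool, called by a JSON object that holds its "method" and its "body". carry_out: Moves the arm, as the interface text tells. Its arguments: {"type":"object","properties":{"commands":{"type":"array","items":{"type":"array","items":{"type":"array","items":{"type":"number"}}}},"squeeze":{"type":"number"}},"required":["commands"]}

```bash
mkdir -p pics; ls; python3 - <<'E'
from workcell import *
import cv2
for n in ["scene","top","wrist"]:
    c=camera(n); cv2.imwrite(f"pics/{n}0.png",c["color"][:,:,::-1]); print(n,c["K"],c["eye"],c["orientation"])
print(state())
E
```

```text
pics
scene [[537.76906184   0.         319.74500555]
 [  0.         537.76906184 249.94979612]
 [  0.           0.           1.        ]] [1061.79993863 -653.34083765  767.82608103] [[ 0.80709391  0.36626903 -0.4630836 ]
 [ 0.59037175 -0.49029471  0.6411492 ]
 [ 0.00778566 -0.79085909 -0.61194876]]
top [[577.42886999   0.         325.63813583]
 [  0.         577.42886999 230.53679662]
 [  0.           0.           1.        ]] [ 438.21468993   25.24221043 1019.66531723] [[ 1.89613636e-02 -9.88751421e-01  1.48361363e-01]
 [-9.99819728e-01 -1.88981890e-02  1.83561369e-03]
 [ 9.88795440e-04 -1.48369424e-01 -9.88931512e-01]]
wrist [[338.76612341   0.         319.87067893]
 [  0.         338.76612341 241.41929448]
 [  0.           0.           1.        ]] [ 296.56033818 -582.92816529  372.49964725] [[ 3.59078226e-01 -9.00537174e-01 -2.45144091e-01]
 [-9.33307284e-01 -3.46634819e-01 -9.37113492e-02]
 [-5.84924121e-04  2.62444471e-01 -9.64946920e-01]]
{'clock': 0.15, 'q': array([-1.37705858e+00,  2.45645176e-01,  1.55873172e+00, -3.85182808e-06,
        1.33870632e+00, -1.74112568e-01]), 'joint_vel': array([ 0.0007445 , -0.00247635, -0.00537552, -0.00126099,  0.00029186,
       -0.00022042]), 'joint_efforts': array([ 1.65941547e-03, -4.29985499e+01, -3.26553726e+01, -3.91388289e-05,
        3.52698480e-03, -1.33659057e-05]), 'ee_pos': array([ 233.66033357, -606.09269933,  230.44011165]), 'eef_rot': array([[-2.90653335e-04,  3.59611003e-01, -9.33102268e-01],
       [ 1.46195366e-03, -9.33101157e-01, -3.59611030e-01],
       [-9.99998889e-01, -1.46867442e-03, -2.54525658e-04]]), 'contact_force': array([-0.03791464, -0.04892293, -0.41410267]), 'moment': array([ 0.01330546, -0.01353402,  0.01980186]), 'gripper_width': 0.9995664168448032}
```

View pics/scene0.png

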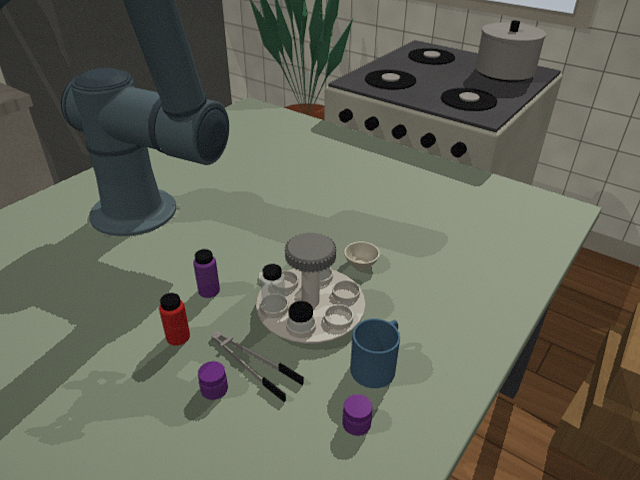

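View pics/top0.png

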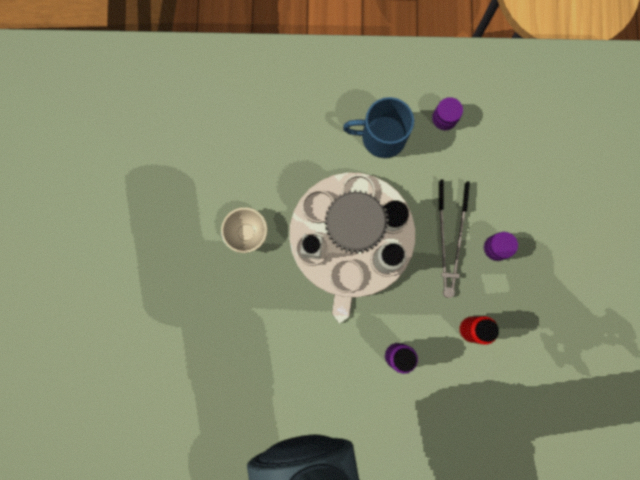

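View pics/wrist0.png

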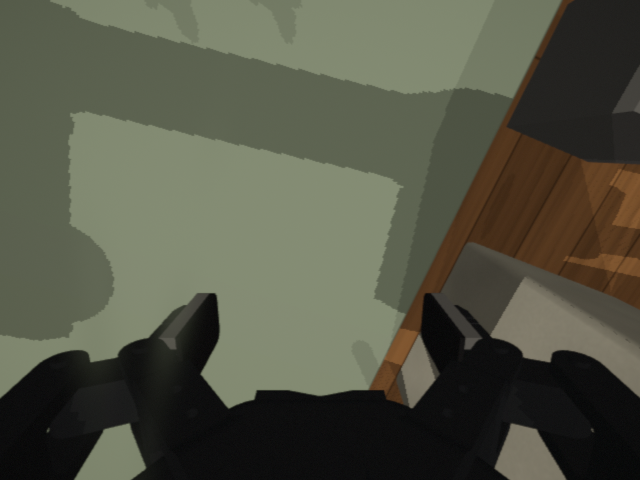

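```bash
python3 - <<'E'
import cv2,numpy as np
t=cv2.imread("pics/top0.png")[160:330,280:425]; s=cv2.imread("pics/scene0.png")[225:355,245:400]
t=cv2.resize(t,None,fx=3.3,fy=3.3,interpolation=2); s=cv2.resize(s,None,fx=3,fy=3,interpolation=2)
cv2.imwrite("pics/c_t.png",t);cv2.imwrite("pics/c_s.png",s)
E
```

```text
(no output)
```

View pics/c_t.png

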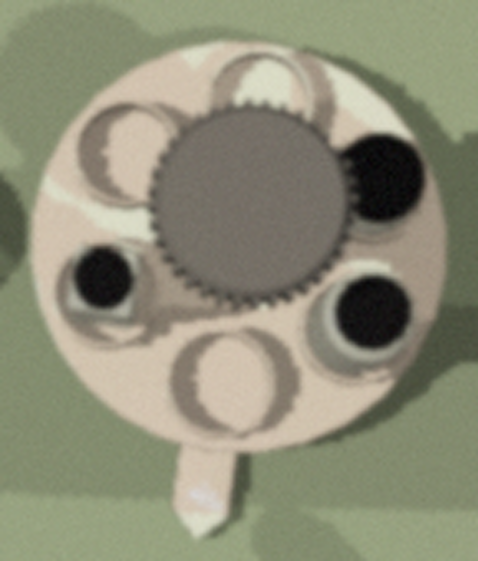

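View pics/c_s.png

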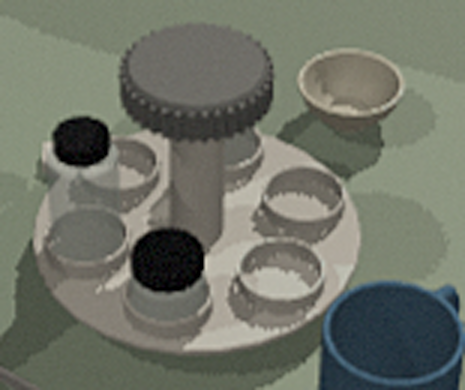

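```bash
cat > h.py <<'E'
import numpy as np, cv2
def ray(c,u,v):
    d=np.array(c["orientation"])@np.linalg.inv(c["K"])@np.array([u,v,1.]); return np.array(c["eye"]),d/np.linalg.norm(d)
def onz(c,uv,z):
    e,d=ray(c,*uv); return e+d*(z-e[2])/d[2]
def tri(c1,p1,c2,p2):
    e1,d1=ray(c1,*p1);e2,d2=ray(c2,*p2)
    A=np.array([d1,-d2]).T; s=np.linalg.lstsq(A,e2-e1,rcond=None)[0]
    a=e1+s[0]*d1;b=e2+s[1]*d2; return (a+b)/2,np.linalg.norm(a-b)
E
python3 - <<'E'
from workcell import *
from h import *
T=camera("top");S=camera("scene")
def blobs(c,roi,m):
    M=np.zeros(m.shape,np.uint8); x0,y0,x1,y1=roi; M[y0:y1,x0:x1]=m[y0:y1,x0:x1]*255
    n,l,st,ce=cv2.connectedComponentsWithStats(M)
    return [(ce[i].round(1),st[i]) for i in range(1,n) if st[i][4]>60]
for n,c,roi in(("T",T,(285,165,420,325)),("S",S,(250,225,375,345))):
    g=c["color"].astype(int); print(n)
    for b in blobs(c,roi,g.max(2)<35): print("dark",b)
    sat=g.max(2)-g.min(2)
    for b in blobs(c,roi,(g.max(2)<135)&(sat<17)&(g.max(2)>45)): print("grey",b)
# knob top ellipse-ish in both
E
```

```text
T
dark (array([396.1, 213.3]), array([384, 202,  24,  25, 428], dtype=int32))
dark (array([310.9, 243.8]), array([304, 236,  15,  17, 190], dtype=int32))
dark (array([392.6, 254.2]), array([383, 245,  20,  20, 316], dtype=int32))
grey (array([358.1, 221.5]), array([ 325,  191,   84,   63, 2617], dtype=int32))
grey (array([310.1, 247.1]), array([302, 235,  20,  23, 124], dtype=int32))
grey (array([393.1, 255.6]), array([381, 243,  24,  25, 124], dtype=int32))
S
dark (array([271.8, 271.8]), array([263, 264,  18,  16, 234], dtype=int32))
dark (array([300.5, 311.4]), array([289, 301,  24,  21, 398], dtype=int32))
grey (array([311. , 262.8]), array([ 284,  232,   53,   78, 2506], dtype=int32))
grey (array([353.6, 275.7]), array([334, 258,  41,  37, 674], dtype=int32))
grey (array([283.9, 318.3]), array([ 250,  269,  105,   76, 2712], dtype=int32))
grey (array([340.6, 304.9]), array([325, 290,  35,  30, 399], dtype=int32))
grey (array([334. , 326.5]), array([321, 317,  32,  17, 243], dtype=int32))
```

```bash
python3 - <<'E'
from workcell import *
from h import *
T=camera("top");S=camera("scene")
K,e=tri(T,(356.6,221.5),S,(310.7,247.7)); print("knob",K,e, onz(T,(356.6,221.5),165),onz(S,(310.7,247.7),165))
q,e=tri(T,(396.1,213.3),S,(300.5,309)); print("squat lid",q,e)
q2=onz(T,(396.1,213.3),74);t=onz(T,(392.6,254.2),126);s=onz(T,(310.9,243.8),104)
tip=onz(T,(340.5,322),10); tip=tip
for n,p in(("squat",q2),("tall",t),("sq",s),("tip",tip)):
    d=(p-K)[:2]; print(n,p.round(1),np.hypot(*d).round(1),np.degrees(np.arctan2(d[1],d[0])).round(1))
print(tri(T,(392.6,254.2),S,(271.8,271.8)))
E
```

```text
knob [582.53724236 -19.41435271 158.09076305] 0.9264869008753455 [581.02796802 -19.35480273 165.        ] [588.27893845 -26.25448288 165.        ]
squat lid [611.87796362 -89.78459834  71.81701536] 0.4243623154464636
squat [611.3 -89.7  74. ] 75.9 -67.7
tall [537.1 -78.  126. ] 74.1 -127.8
sq [553.7  50.1 104. ] 75.2 112.5
tip [430.5  -1.6  10. ] 153.1 173.3
(array([537.55243097, -79.36130483, 117.4184455 ]), np.float64(1.2373360511554468))
```

{"method": "carry_out", "body": {"commands": [[[0,-211,-268,-50,0,0,60],[0,-211,-268,-50,0,0,60],[0,-211,-268,-50,0,0,60],[0,-211,-268,-50,0,0,60],[0,-211,-268,-50,0,0,60],[0,-211,-268,-50,0,0,60],[0,-211,-268,-50,0,0,60],[0,-211,-268,-50,0,0,60],[0,-211,-268,-50,0,0,60],[0,-211,-268,-50,0,0,60]]]}}

```text
clock: 1.18
ee_pos: [409.0, -311.2, 231.4]
eef_rot: [[0.0, 0.947, -0.32], [-0.0, -0.32, -0.947], [-1.0, 0.0, 0.0]]
contact_force: [-0.2, -0.3, -0.0]
gripper_width: 0.602
```

```bash
python3 - <<'E'
from workcell import *
s=state();print(s["clock"],s["q"].round(3),s["ee_pos"],s["eef_rot"].round(4),s["contact_force"])
E
```

```text
1.1833 [-0.871 -0.078  1.902  0.     1.318 -0.545] [ 409.00130593 -311.19697181  231.44379029] [[ 3.000e-04  9.473e-01 -3.204e-01]
 [-2.000e-04 -3.204e-01 -9.473e-01]
 [-1.000e+00  3.000e-04  1.000e-04]] [-0.2154082  -0.33212117 -0.0068579 ]
```

{"method": "carry_out", "body": {"commands": [[[0,70.5,-332,-60,0,0,60],[0,70.5,-332,-60,0,0,60],[0,70.5,-332,-60,0,0,60],[0,70.5,-332,-60,0,0,60],[0,70.5,-332,-60,0,0,60],[0,70.5,-332,-60,0,0,60],[0,70.5,-332,-60,0,0,60],[0,70.5,-332,-60,0,0,60],[0,70.5,-332,-60,0,0,60],[0,70.5,-332,-60,0,0,60],[40,70.5,-332,-60,0,0,60],[40,70.5,-332,-60,0,0,60],[40,70.5,-332,-60,0,0,60]]]}}

```text
clock: 2.27
ee_pos: [580.5, -23.6, 189.2]
eef_rot: [[-0.006, 0.756, 0.654], [0.001, 0.655, -0.756], [-1.0, -0.004, -0.004]]
contact_force: [-0.0, 0.1, -0.1]
gripper_width: 0.6
```

```bash
python3 - <<'E'
from workcell import *
import cv2
s=state();print(s["clock"],s["q"].round(3),s["ee_pos"],s["eef_rot"].round(4),s["contact_force"])
for n in ["scene","wrist"]:
    c=camera(n); cv2.imwrite(f"pics/{n}1.png",c["color"][:,:,::-1])
E
```

```text
2.2667 [-0.235  0.13   1.77  -0.     1.247 -0.949] [580.45512111 -23.59960764 189.19843185] [[-5.500e-03  7.560e-01  6.545e-01]
 [ 9.000e-04  6.545e-01 -7.561e-01]
 [-1.000e+00 -3.600e-03 -4.300e-03]] [-0.02589114  0.06360034 -0.06621168]
```

View pics/scene1.png

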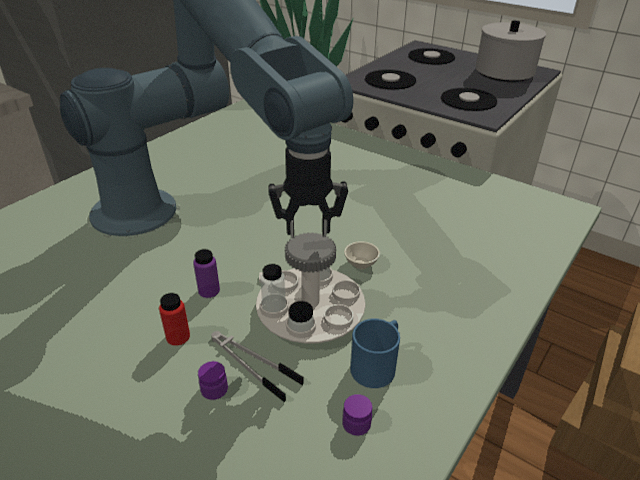

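View pics/wrist1.png

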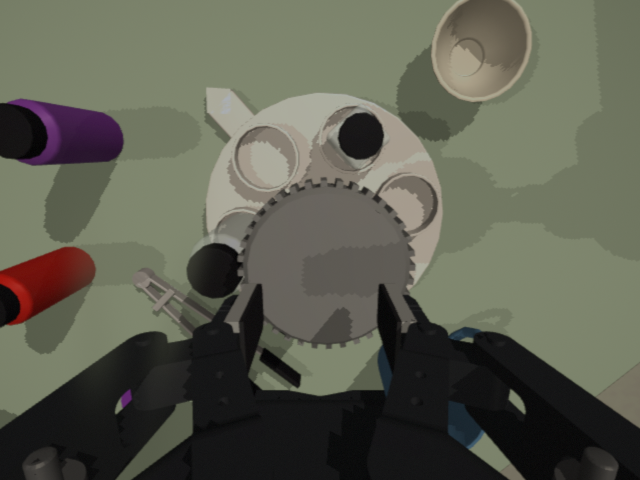

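```bash
python3 - <<'E'
from workcell import *
from h import *
s=state();print(s["clock"],s["ee_pos"],s["eef_rot"].round(4),s["contact_force"])
c=camera("wrist"); g=cv2.cvtColor(c["color"],cv2.COLOR_RGB2GRAY)
print(onz(c,(327,263.5),165), c["eye"])
E
```

```text
2.3667 [582.6395896  -23.68669796 192.57852676] [[ 1.100e-03  7.556e-01  6.551e-01]
 [-5.000e-04  6.551e-01 -7.556e-01]
 [-1.000e+00  5.000e-04  1.100e-03]] [-0.01693722 -0.43987304  0.53032567]
[581.25695195 -15.87938495 165.        ] [540.06724797  25.98978731 334.69916985]
```

{"method": "carry_out", "body": {"commands": [[[10,3.3,-3.8,0,0,0,60],[20,3.3,-3.8,0,0,0,60],[22,3.3,-3.8,0,0,0,60],[24,3.3,-3.8,0,0,0,60],[26,3.3,-3.8,0,0,0,60],[26,3.3,-3.8,0,0,0,60],[26,3.3,-3.8,0,0,0,60]]]}}

```text
clock: 3.0
ee_pos: [582.4, -17.1, 165.4]
eef_rot: [[0.0, 0.754, 0.657], [-0.0, 0.657, -0.754], [-1.0, 0.0, 0.0]]
contact_force: [-0.3, 0.2, 0.6]
gripper_width: 0.596
```

{"method": "carry_out", "body": {"commands": [[[1,-0.5,1,0,0,0,60],[2,-0.7,1,0,0,0,60],[3,-0.7,1,0,0,0,60],[3,-0.7,1,0,0,0,60]]]}}

```text
clock: 3.33
ee_pos: [582.3, -18.3, 162.1]
eef_rot: [[-0.0, 0.754, 0.657], [0.0, 0.657, -0.754], [-1.0, -0.0, -0.0]]
contact_force: [-0.3, 0.0, -0.6]
gripper_width: 0.602
```

{"method": "carry_out", "body": {"commands": [[[1,0,0,0,0,0,60],[2,0,0,0,0,0,60],[2,0,0,0,0,0,60]]]}}

```text
clock: 3.58
ee_pos: [582.6, -18.3, 161.7]
eef_rot: [[-0.0, 0.754, 0.657], [-0.0, 0.657, -0.754], [-1.0, -0.0, 0.0]]
contact_force: [-4.3, 0.6, 7.9]
gripper_width: 0.6
```

{"method": "carry_out", "body": {"commands": [[[1,0,0,0,0,0,60],[2,0,0,0,0,0,60],[2,0,0,0,0,0,60]]]}}

```text
clock: 3.83
ee_pos: [582.7, -18.3, 161.7]
eef_rot: [[-0.0, 0.754, 0.657], [-0.0, 0.657, -0.754], [-1.0, -0.001, 0.0]]
contact_force: [-8.7, 1.3, 16.3]
gripper_width: 0.596
```

{"method": "carry_out", "body": {"commands": [[[0,0,0,4,0,0,60],[0,0,0,8,0,0,60],[0,0,0,12,0,0,60],[0,0,0,16,0,0,60],[0,0,0,20,0,0,60],[0,0,0,24,0,0,60],[0,0,0,28,0,0,60],[0,0,0,32,0,0,60],[0,0,0,36,0,0,60],[0,0,0,40,0,0,60],[0,0,0,44,0,0,60],[0,0,0,48,0,0,60],[0,0,0,52,0,0,60],[0,0,0,56,0,0,60],[0,0,0,60,0,0,60],[0,0,0,60,0,0,60]]]}}

```text
clock: 5.17
ee_pos: [583.0, -18.9, 161.7]
eef_rot: [[0.001, 0.945, -0.326], [-0.002, -0.326, -0.945], [-1.0, 0.001, 0.001]]
contact_force: [-7.9, -0.7, 16.2]
gripper_width: 0.599
```

```bash
python3 - <<'E'
from workcell import *
import cv2
s=state();print(s["clock"],s["q"].round(3),s["ee_pos"],s["contact_force"],s["moment"])
for n in ["scene","wrist"]:
    c=camera(n); cv2.imwrite(f"pics/{n}2.png",c["color"][:,:,::-1])
E
```

```text
5.1667 [-2.260e-01  1.630e-01  1.787e+00 -1.000e-03  1.191e+00  1.070e-01] [582.98820626 -18.92143075 161.66253601] [-7.87540014 -0.73229702 16.18022928] [-0.00214606  1.46156129 -0.05775425]
```

View pics/scene2.png

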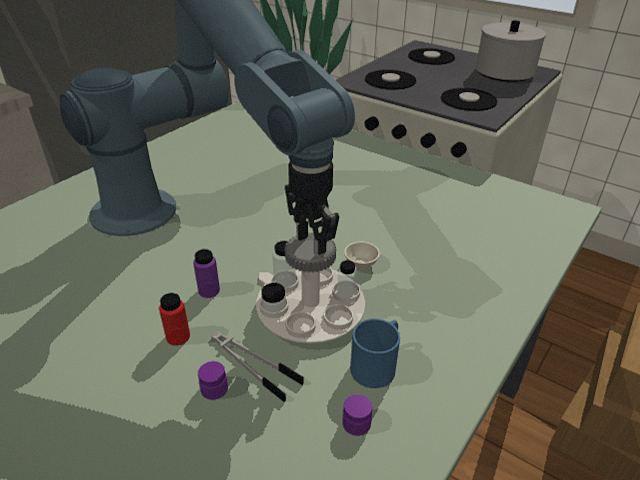

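View pics/wrist2.png

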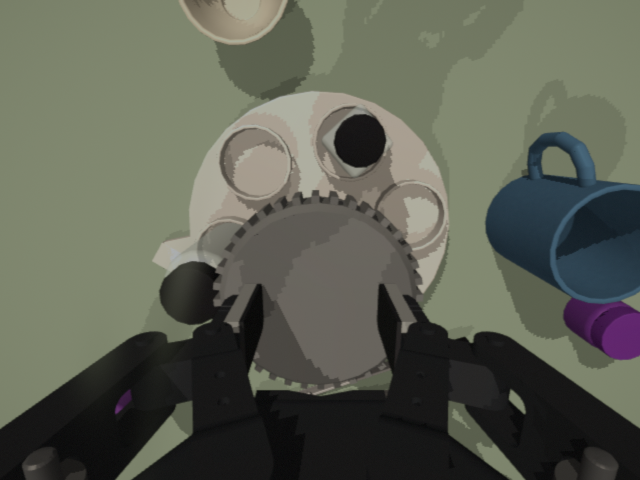

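The picture shows the carousel turned one detent without slip: the squat lid is now at (273,293) in the scene view, one socket short of the front. I'll turn it another 60°.

{"method": "carry_out", "body": {"commands": [[[0,0,0,4,0,0,60],[0,0,0,8,0,0,60],[0,0,0,12,0,0,60],[0,0,0,16,0,0,60],[0,0,0,20,0,0,60],[0,0,0,24,0,0,60],[0,0,0,28,0,0,60],[0,0,0,32,0,0,60],[0,0,0,36,0,0,60],[0,0,0,40,0,0,60],[0,0,0,44,0,0,60],[0,0,0,48,0,0,60],[0,0,0,52,0,0,60],[0,0,0,56,0,0,60],[0,0,0,60,0,0,60],[0,0,0,60,0,0,60]]]}}

```text
clock: 6.6
ee_pos: [584.9, -19.3, 161.7]
eef_rot: [[0.006, 0.189, -0.982], [-0.002, -0.982, -0.189], [-1.0, 0.003, -0.006]]
contact_force: [-1.0, -1.1, 11.1]
gripper_width: 0.598
```

```bash
python3 - <<'E'
from workcell import *
import cv2
s=state();print(s["clock"],s["q"].round(3),s["ee_pos"],s["contact_force"],s["moment"])
for n in ["scene","wrist"]:
    c=camera(n); cv2.imwrite(f"pics/{n}3.png",c["color"][:,:,::-1])
E
```

```text
6.6 [-0.226  0.164  1.785 -0.     1.185  1.154] [584.8522077  -19.27007898 161.71744594] [-1.04365289 -1.07627063 11.11782915] [-0.08007749  0.20594123  0.01028679]
```

View pics/scene3.png

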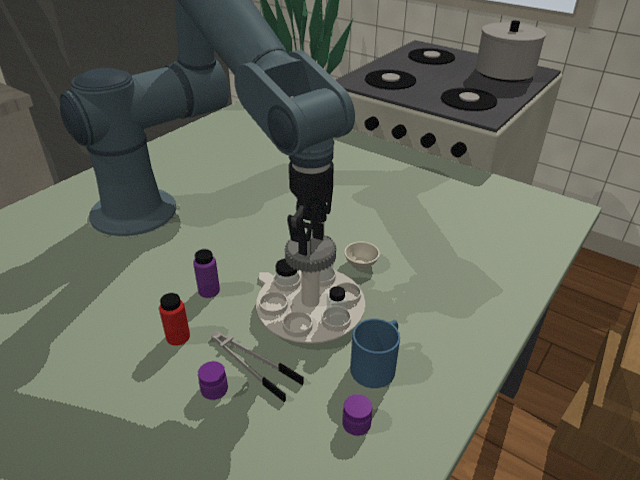

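View pics/wrist3.png

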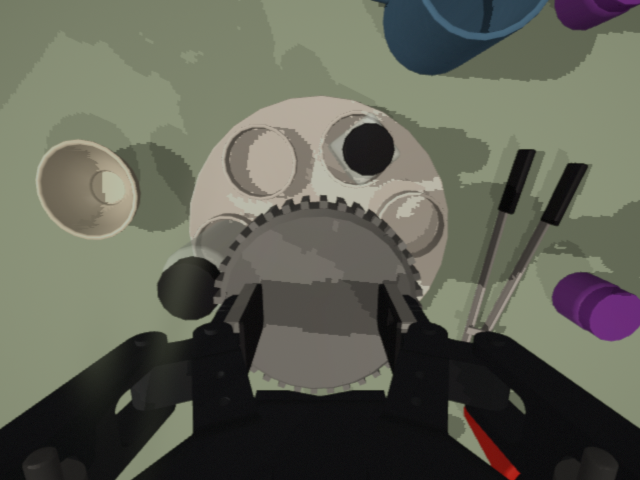

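{"method": "carry_out", "body": {"commands": [[[-10,0,0,0,0,0,60],[-40,0,0,0,0,0,60],[-80,0,0,0,0,0,60],[-100,0,0,0,0,0,60],[-100,0,40,0,0,0,60],[-100,0,80,0,0,0,60],[-100,0,120,0,0,0,60],[-100,0,150,0,0,0,60],[-100,0,150,0,0,0,60],[-100,0,150,0,0,0,60],[-100,0,150,0,0,0,60],[-100,0,150,0,0,0,60]]]}}

```text
clock: 7.7
ee_pos: [436.1, -47.1, 258.7]
eef_rot: [[0.0, 0.193, -0.981], [0.0, -0.981, -0.193], [-1.0, 0.0, -0.0]]
contact_force: [0.8, 0.4, -0.7]
gripper_width: 0.596
```

```bash
python3 - <<'E'
from workcell import *
import cv2
s=state();print(s["clock"],s["q"].round(3),s["ee_pos"],s["contact_force"],s["moment"])
for n in ["scene","top"]:
    c=camera(n); cv2.imwrite(f"pics/{n}4.png",c["color"][:,:,::-1])
E
```

```text
7.7 [-0.367 -0.304  2.044  0.     1.401  1.01 ] [436.07938204 -47.07082241 258.65845881] [ 0.79278888  0.35407408 -0.72324677] [-0.00948011  0.01030015 -0.00499271]
```

View pics/scene4.png

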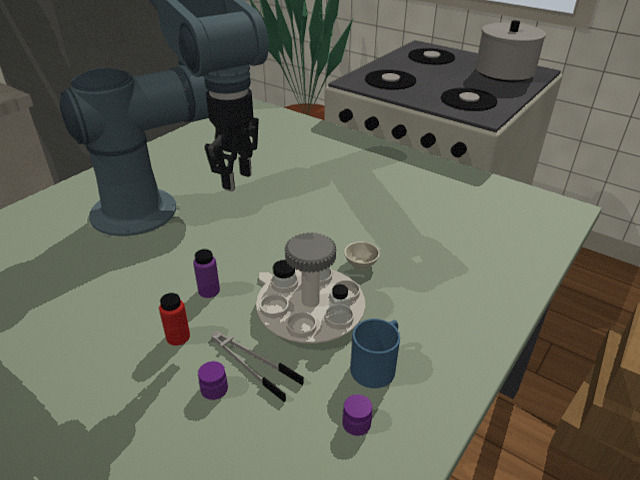

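View pics/top4.png

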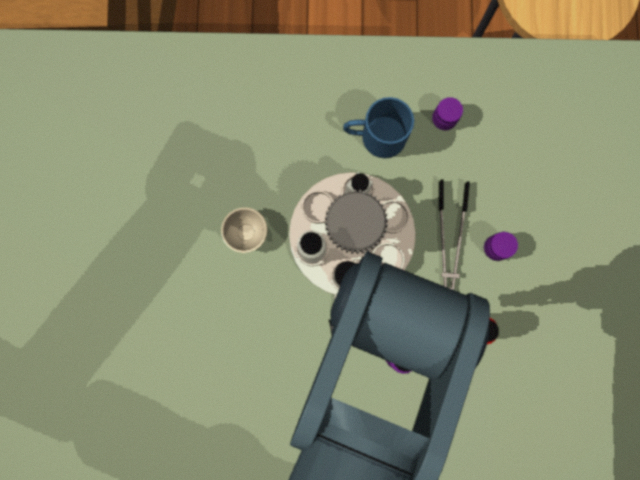

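{"method": "carry_out", "body": {"commands": [[[0,40,0,0,0,0,60],[0,80,0,0,0,0,60],[0,120,0,0,0,0,60],[0,160,0,0,0,0,60],[0,200,0,0,0,0,60],[0,240,0,0,0,0,60],[0,240,0,0,0,0,60],[0,240,0,0,0,0,60],[0,240,0,0,0,0,60],[0,240,0,0,0,0,60]]]}}

```text
clock: 8.63
ee_pos: [481.5, -281.6, 258.0]
eef_rot: [[-0.0, 0.193, -0.981], [0.001, -0.981, -0.193], [-1.0, -0.001, 0.0]]
contact_force: [0.1, 0.7, 0.1]
gripper_width: 0.602
```

```bash
python3 - <<'E'
from workcell import *
from h import *
s=state();print(s["clock"],s["ee_pos"],s["joint_vel"].round(3))
T=camera("top");S=camera("scene")
cv2.imwrite("pics/top5.png",T["color"][:,:,::-1])
def dk(c,roi):
    m=(c["color"].max(2)<35); M=np.zeros(m.shape,np.uint8); x0,y0,x1,y1=roi; M[y0:y1,x0:x1]=m[y0:y1,x0:x1]*255
    n,l,st,ce=cv2.connectedComponentsWithStats(M); return [(ce[i].round(1),st[i][2:]) for i in range(1,n) if st[i][4]>60]
print(dk(T,(285,165,420,325)),dk(S,(250,225,375,345)))
E
```

```text
8.6333 [ 481.53587298 -281.55627709  257.9881035 ] [ 0.008 -0.016  0.008 -0.001 -0.003 -0.001]
[(array([359.9, 181.9]), array([ 15,  16, 190], dtype=int32)), (array([310.9, 242.8]), array([ 20,  21, 307], dtype=int32)), (array([347.6, 274.5]), array([ 25,  26, 494], dtype=int32))] [(array([282.8, 269.4]), array([ 21,  18, 268], dtype=int32)), (array([339.6, 291.5]), array([ 15,  14, 170], dtype=int32))]
```

View pics/top5.png

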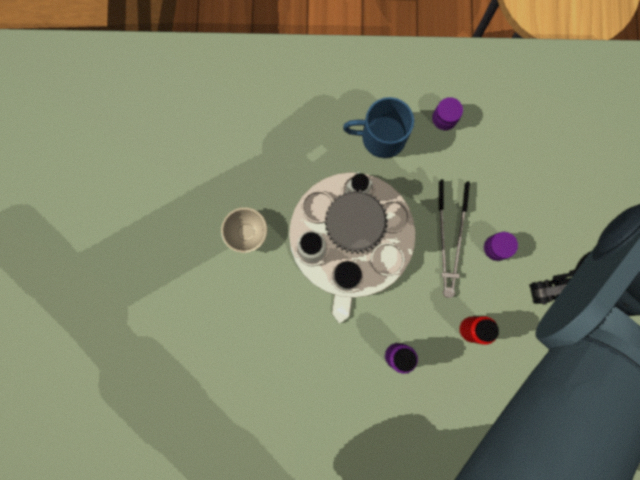

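```bash
python3 - <<'E'
from workcell import *
from h import *
T=camera("top"); p=onz(T,(347.6,274.5),74)[:2]; A=np.array([582,-19.5]); tip=onz(T,(340.5,322),10)[:2]
u=(tip-A)/np.linalg.norm(tip-A)
print(p,A+75*u, np.linalg.norm(p-A-75*u), np.degrees(np.arctan2(*(p-A)[::-1])),np.degrees(np.arctan2(*u[::-1])))
# second detent check: fresh lid centres unchanged?
m=(T["color"].max(2)<35)[255:295,325:370]; print(np.argwhere(m).mean(0)[::-1]+[325,255])
sign_off()
E
```

```text
[507.99419051 -10.336647  ] [507.51923823 -10.6899985 ] 0.5919771518741439 172.94159750306372 173.25407969145093
[347.56969697 274.47474747]
the job is handed in; nothing more can be done
```

The squat jar now stands at the front, in line with the tongue, and I have handed the job in; no verdict was reported.

**What I did:** I set both fingertips on the knob's flat top, either side of the axis, and pressed down with about 11–16 N. I turned the tool clockwise (seen from above) by two steps of 60° and saw no sign of slip. Then I lifted straight up and moved the arm well clear.

**Last checks:**
- **Squat jar:** its lid centre measured 0.6 mm from the front seat, and 0.3° from the tongue's direction (172.9° against 173.3°). This comes from the top camera, using the stated lid height of 74 mm. An earlier two-view measurement of that height gave 72 mm.
- **At rest:** the lid's pixel position was the same in two successive pictures.
- **Other objects:** all three jars looked upright in their sockets, and the bowl, tongs and mug looked unmoved in the top view. I judged these by eye and did not measure them.
- **Disagreement:** the estimates of the knob centre differed by about 3–4 mm between the wrist and top views, and the two-view knob height came out at 158 mm against the stated 165 mm. I settled the pressing height by watching the contact force instead.

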